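Load a sample cartridge under the reader's spring flap

TASK

Load the sample cartridge that waits in the lane of the bench-top reader: press the long side bar down with one fingertip to hold the spring-closed flap open, and with the other fingertip push the cartridge along the lane under the flap until it is fully home against the end stop. Keep the flap held open until the cartridge is home, then let the flap come down on it and back away. Only push the cartridge, never pick it up or tip it, and leave the spare cartridge and everything else on the bench where they are.

Things in the scene. Friction and masses are not known exactly. Their poses are not given: they have to be found in the camera images.
- dock: The fixed bench-top cartridge reader, yaw within 0.35 rad. Origin on the table under the flap's mouth, on the lane's centre line; x along the lane, in the direction of the push; y to the left of that, towards the press bar; z up. Beyond the end stop stands its white housing, 52 mm high, x = 87 to 213 mm, y = -100 to 110 mm.
- lane_mouth (a point): Point on the lane's floor under the flap's front edge, on the centre line. The lane is straight, open at the top and at its near end: floor 4 mm above the table, x = -200 to +80 mm of the dock, 58 mm wide between side walls 4 mm thick whose tops are 16 mm above the table.
- end_stop (a point): Middle of the end stop's face, where the lane ends: 80 mm beyond the flap's front edge, 16 mm above the table. The stop is a plate as wide as the lane, 30 mm high above the table.
- hinge (a point): Point on the flap's hinge axis at its front edge: dock x = 0, y = 42 mm, 36 mm above the table. A 12 mm tube on this axis, along the lane, joins flap (right of it, over the lane) and press bar (left of it); its two posts, 43 mm high, stand at dock x = -205 and +78 mm.
- flap (a joint): Flap angle, rad: 0 shut, 0.55 fully open (bar at its stop). Steel plate 70 x 70 x 4 mm over the lane, dock x = 0 to 70 mm. Shut, it slopes nearly to the floor and blocks the way; open, it is at most 52 mm above the table. A spring shuts it: about 3 N on the bar at first, 7 N fully down, to 15 N with rubbing. From 0.36 up the cartridge passes under it; resting on the cartridge it reads about 0.31.
- bar_mid (a point): Middle of the press bar's top face (moves with the flap). Steel strip along the lane, 260 mm long (dock x = -195 to 65 mm), 36 mm wide, 6 mm thick. Fully down its top is level, 14 mm above the table, its centre line 87 mm from the lane's; shut it is tilted, this point 41 mm high at dock y = 92 mm. Press it anywhere along its length; a fingertip can slide along it.
- cartridge_mid (a point): Centre of the loose cartridge in the lane: white plastic block, ten grey wells in its flat top, 100 mm long (x, along the lane), 54 wide, 24 high, 0.1 to 0.2 kg; point 12 mm above its underside. Its front starts 12 to 48 mm short of the flap. Home, its front touches the end stop: this point at dock x = 30 mm, its rear 20 mm still out in front of the flap.
- spare_mid (a point): Centre of a spare cartridge of the same kind, lying on the table on the lane's right (-y) side, outside the lane; leave alone.
- vial: Small amber vial, 24 mm across, 40 mm high, standing on the table to the left of the press bar; origin at its underside. Leave alone.
- tipbox: Pipette-tip box 120 x 85 x 85 mm, orange with a clear lid; origin at its underside. Leave alone.
- rack: Grey tube rack 200 x 90 x 50 mm; origin at its underside. Leave alone.
- flask: Clear bottle 60 mm across, 120 mm high; origin at its underside. Leave alone.
- jar_a: Glass jar 44 mm across, 85 mm high; origin at its underside. Leave alone.
- jar_b: Another such jar; leave alone.
Things that resemble listed ones, but are neither listed nor needed, are in the scene too. Leave any blue or orange look-alike of the part that bears cartridge_mid alone.

How it is judged:
On the way, in this order (a step that is already met when the one before it is completed fails the run):
1. the flap is held open by a finger on the bar, the cartridge still outside (value of joint flap above 0.36 rad and contact force between the fingers and dock above 0.5 N and x of cartridge_mid in the frame of dock below -0.05 m), for 0.1 s.
2. the cartridge is pushed by a finger under the held-open flap (x of cartridge_mid in the frame of dock above -0.03 m and value of joint flap above 0.345 rad and contact force between the fingers and dock above 0.5 N and contact force between the fingers and cartridge above 0.05 N).
3. the cartridge is home with the flap still held open (x of cartridge_mid in the frame of dock above 0.0265 m and value of joint flap above 0.345 rad and contact force between the fingers and dock above 0.5 N), for 0.05 s.
At the end, for the whole second after the job is handed in: The cartridge lies flat in the lane with its front within 3.5 mm of the end stop, at rest, and the released flap rests on it (flap angle 0.25 to 0.34 rad) (x of cartridge_mid in the frame of dock between 0.0265 and 0.034 m and z of cartridge_mid in the frame of dock below 0.02 m and angle between cartridge_mid's own z axis and vertical below 0.1 rad and value of joint flap between 0.25 and 0.34 rad and linear speed of cartridge below 0.01 m/s and velocity of joint flap below 0.05 rad/s); the robot touches nothing.
It fails at once if the cartridge is lifted more than 12 mm (z of cartridge_mid in the frame of dock above 0.028 m).
It fails at once if the cartridge is tipped by more than 0.3 rad (angle between cartridge_mid's own z axis and vertical above 0.3 rad).
It fails at once if the flap is let down on the cartridge before it is home (x of cartridge_mid in the frame of dock between -0.044 and 0.024 m and value of joint flap below 0.335 rad).
It fails at once if the spare cartridge or another thing on the bench is moved by more than 20 mm (distance of any of spare_mid, vial, tipbox, rack, flask, jar_a, jar_b from where it was at the start of the episode above 0.02 m).
It also fails if it takes over 38 s, if anything falls off the work surface, if the arm or the gripper's body presses on something with over 40 N, if the wrist force passes 120 N, or if a joint passes its speed limit or range.

ROBOT

A 7-joint arm with a two-finger parallel gripper is mounted at the origin on the work surface. World frame = base frame: x ahead of the robot, y to its left, z up, the work surface at z = 0. Lengths are in m, angles in rad, forces in N, time in s.
With the tool pointing down it reaches from about 0.4 to 0.85 m from the base axis. Payload 4.5 kg.
Tool frame: the origin (TCP) lies on the centre line of the jaws, within the pads' length; the fingertips stand r.tip_extent ahead of it and the grasp point (between the pads) is the TCP (r.tip_extent is the distance from the TCP to the fingertips, in m); z points along the fingers, y is the line along which they close (so a half turn about z gives the same grasp; the last joint's range is limited). The gripper opens to 88 mm and grips with 3 to 60 N. Pads are 18 mm wide; open, the fingers measure 123 mm over their backs; the gripper's body (75 mm by 187 mm) begins 45 mm behind the grasp point.
Start: joints at [-1.134, 0.689, -0.195, 1.565, 0.157, 0.902, -0.215], TCP at [0.245, 0.575, 0.258] pointing down, gripper open.
Joint ranges: [-3.01, 3.01], [-0.46, 2.08], [-1.47, 1.51], [0.13, 2.56], [-1, 4.14], [0.04, 2.09], [-2.66, 2.66]. Speed limits (rad/s): [2.57, 2.57, 3.14, 3.14, 3.14, 3.14, 3.14].

INTERFACE

Orientations are given as a unit quaternion [x, y, z, w].
In Python, from plant import sensors, vision, finish_job, r gives the robot as it stands. The module is installed in compiled form; this text tells all that it offers.
- The arm moves only by the tool step_arm, never from a script. Its argument "steps" is a list of rows, each a list of 2 entries, a list of its own where there are three numbers: the shift along the tool's x, y, z in cm, then the turn, a rotation vector about the tool's x, y, z in degrees. A call has 1 to 12 rows; each row shifts and turns the commanded pose from where the row before left it, along the tool's axes as they then stand; what a row does not reach is not made up. A row lasts 1/8 s, in which the tool goes at most 62.5 mm and 10.7 degrees, less where a joint would pass 70% of its speed; a pose out of reach is approached as far as the arm can. A call with a gripper value outside its range is refused whole. "claw" is the opening, from -1 (shut) to 1 (fully open), set as the call begins (left out, the last holds). The fingers move at their own pace and stop on an object; "grip_force" is the grip in N (left out, the last holds). Time passes only in rows, so rows that do not move let the fingers close. It gives the time, the measured TCP pose, the force, the opening and the grip force at its end, in the units of the state.
- sensors.get_state(): the state, without advancing time (a new reading comes with each control period).
- vision.snapshot(name): name is "scene" or "side" or "wrist"; returns a dict with "img" (384x512x3 uint8, red, green, blue), "fx", "fy", "cx", "cy" (pixels), "position" and "rotation" of the camera in the world. Camera axes: x right, y down, z forward; pixel columns grow to the right and rows downward; lengths in m; the calibration is good to about 2 mm. A picture is of the moment at which its call begins. There is no depth.
- finish_job(): hands the job in; it is judged then, once.
The state is a dict: "clock": time; "q": joint angles; "qd": joint speeds; "joint_torque": joint torques, N m; "tool_pos": TCP position; "eef_rot": TCP orientation; "contact_force": force on the tool from outside, world axes, zero at the start; "moment": the same for the moment, N m; "opening": opening from 0.0 (shut) to 1.0 (fully open); "finger_force": force on a finger pad.
Only numpy, scipy, OpenCV 4.12 (cv2) and the standard library are available. Lean on these libraries where they do the work, as an engineer would, in place of code of your own. Each camera call takes 0.05 s, during which the arm holds its last target. There are 200 camera calls.

## Working session

There is one attempt and no reset: what is moved stays moved. The work goes in short steps, Python scripts to look and compute and a tool call to move; the robot and the scene stay as the last step left them, time stands still between calls to the robot, and variables do not carry over. Pictures are saved under pics/ and viewed, at most 10 in all, crops included, and the job is handed in when it is done.

Besides the shell and the picture viewer there is one more tool, called by a JSON object that holds its "api" and its "payload". step_arm: Moves the arm, as the interface text tells. Its arguments: {"type":"object","properties":{"steps":{"type":"array"},"claw":{"type":"number"},"grip_force":{"type":"number"}},"required":["steps"]}

```bash
mkdir -p pics
python3 - <<'E'
from plant import sensors, vision, r
import cv2,pickle,numpy as np
s=sensors.get_state();print(s, r.tip_extent)
d={}
for n in("scene","side","wrist"):
    v=vision.snapshot(n);d[n]=v
    cv2.imwrite(f"pics/{n}0.png",v["img"][:,:,::-1]);print(n,v["fx"],v["cx"],v["cy"],v["position"],v["rotation"])
pickle.dump(d,open("d0.pkl","wb"))
E
```

```text
{'clock': 0.0, 'q': array([-1.1341786 ,  0.69001613, -0.19450827,  1.56631235,  0.15725905,
        0.90247689, -0.21511124]), 'qd': array([ 1.41807037e-03, -1.25797904e-03, -5.00927210e-04,  1.29093365e-04,
       -8.79998862e-05, -2.33618862e-04,  4.18991405e-04]), 'joint_torque': array([ 3.19193930e-05, -5.27564764e+01, -1.26623165e+00, -1.53425056e+01,
       -5.24732319e-02,  6.79138771e-03,  1.69581890e-04]), 'tool_pos': array([0.24481495, 0.57442486, 0.25689822]), 'eef_rot': array([ 2.00030501e-01,  9.79789245e-01, -9.03247730e-04, -1.35029776e-04]), 'contact_force': array([ 0.53747991, -0.34668924,  0.02790279]), 'moment': array([0.00429601, 0.00774881, 0.01210115]), 'finger_force': 0.0, 'opening': 0.9958728978564519} 0.019
scene 420.38199799044526 257.66780398428426 191.03155304696048 [1.09584631 0.7653011  0.88866693] [ 0.29921559  0.86099817 -0.39083247 -0.12807088]
side 389.17709796007153 256.0039175351988 184.25968567218447 [ 0.13461621 -0.95650667  0.9554422 ] [ 0.89497513 -0.18145085  0.07124911 -0.40127131]
wrist 324.51454957436613 249.3345253323539 188.90015292898207 [0.18121431 0.60132394 0.38511795] [0.82639463 0.5461524  0.07512451 0.11465508]
```

View pics/scene0.png

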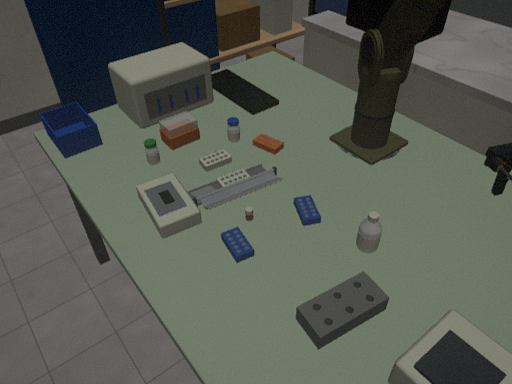

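View pics/side0.png

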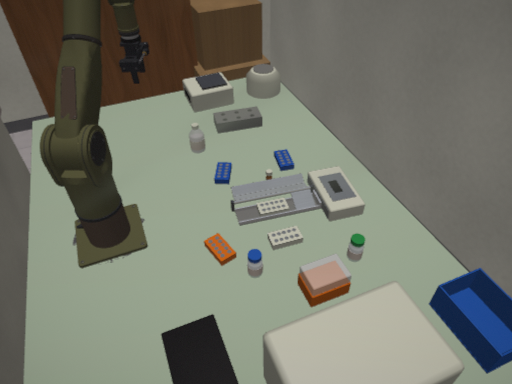

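Candidates for the cartridge: white in the lane, side (273,206) / scene (234,178), which I choose. White spare outside the lane: side (285,237). Blue look-alikes: side (223,172) and (284,159). Orange look-alike: side (220,248). The vial is at side (269,175). Next I check the choice in one close crop.

Run:
```python
import pickle,cv2,numpy as np
d=pickle.load(open("d0.pkl","rb"))
a=d["side"]["img"][155:255,205:365];b=d["scene"]["img"][140:240,130:290]
f=lambda i:cv2.convertScaleAbs(cv2.resize(i[:,:,::-1],(800,500),interpolation=cv2.INTER_CUBIC)[:, :],alpha=1.5)
x=cv2.resize(np.vstack([f(a)[:, :],f(b)]),(480,600)) if 0 else None
cv2.imwrite("pics/cs.png",f(a));cv2.imwrite("pics/cc.png",f(b))
```

```text
(no output)
```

View pics/cs.png

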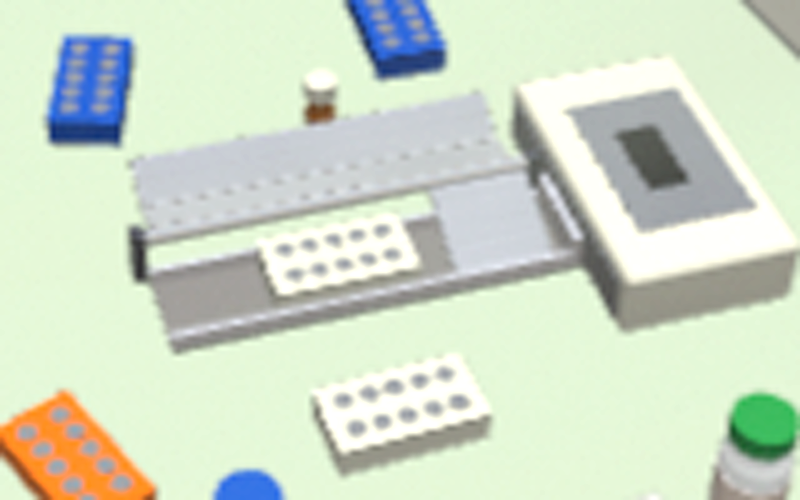

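View pics/cc.png

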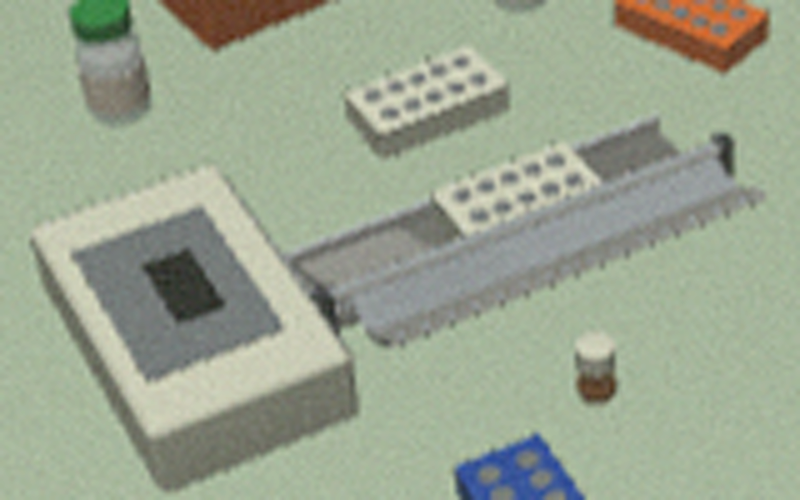

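The white cartridge in the lane is confirmed: side crop centre (340,255), short of the flap (left edge about 440). The spare lies outside at (400,415). I fit the dock pose from the housing top corners in both views and cross-check it with the cartridge and lane.

```bash
cat > h.py <<'E'
import numpy as np,pickle,cv2
from scipy.spatial.transform import Rotation as R
def ray(v,uv,z):
    uv=np.atleast_2d(np.array(uv,float)); d=np.c_[(uv[:,0]-v["cx"])/v["fx"],(uv[:,1]-v["cy"])/v["fy"],np.ones(len(uv))]
    q=np.array(v["rotation"]); M=R.from_quat(q) if q.size==4 else R.from_matrix(q)
    d=M.apply(d);p=np.array(v["position"]);return p+d*((z-p[2])/d[:,2])[:,None]
def proj(v,P):
    c=R.from_quat(v["rotation"]).inv().apply(np.atleast_2d(P)-v["position"]);return np.c_[c[:,0]/c[:,2]*v["fx"]+v["cx"],c[:,1]/c[:,2]*v["fy"]+v["cy"]]
def fit(P,Q): # dock P -> world Q (2D)
    P=np.array(P,float);Q=np.array(Q,float);p=P-P.mean(0);q=Q-Q.mean(0)
    a=np.arctan2((p[:,0]*q[:,1]-p[:,1]*q[:,0]).sum(),(p*q).sum());c,s=np.cos(a),np.sin(a);M=np.array([[c,-s],[s,c]])
    t=Q.mean(0)-M@P.mean(0);return a,t,Q-(P@M.T+t)
E
python3 - <<'E'
from h import *
d=pickle.load(open("d0.pkl","rb"))
S=lambda L:(np.array(L,float)+.5)/5-.5+[205,155];C=lambda L:(np.array(L,float)+.5)/5-.5+[130,140]
H=np.array([[87,110],[213,110],[213,-100],[87,-100]])/1000
s=ray(d["side"],S([(513,88),(670,58),(800,245),(625,282)]),.052)[:,:2]
c=ray(d["scene"],C([(352,362),(150,438),(32,238),(212,168)]),.052)[:,:2]
for Q,P in((s,H),(c,H),(np.r_[s,c],np.r_[H,H])):
    a,t,e=fit(P,Q);print(a,t,(e*1000).round(1).tolist())
k,sn=np.cos(a),np.sin(a);M=np.array([[k,-sn],[sn,k]])
D=lambda P:((P[:,:2]-t)@M*1000).round(1).tolist()
print("cart side",D(ray(d["side"],S([(258,240),(400,212),(420,268),(278,298)]),.028)))
print("cart scene",D(ray(d["scene"],C([(435,195),(572,143),(602,185)]),.028)))
print("wall near R",D(ray(d["side"],S([(172,348)]),.016)),D(ray(d["scene"],C([(657,120)]),.016)))
print("bar far edge side, z46ish",D(ray(d["side"],S([(133,160),(483,93)]),.044)))
for n,f,p,z in(("spare",S,[(400,400)],.024),("vial",S,[(320,80)],.04),):print(n,D(ray(d["side"],f(p),z)),ray(d["side"],f(p),z))
for n,x,y in(("mouth",0,0),("barnear",-.195,.09),("barmid",-.065,.092),("rear",-.2,0),("stop",.08,0)):print(n,M@[x,y]+t)
E
```

```text
-0.12539006310240627 [ 0.59559196 -0.12769921] [[1.6, -4.1], [-3.0, -4.1], [-0.9, 3.9], [2.4, 4.3]]
-0.1196779882118911 [ 0.60291828 -0.1178305 ] [[2.7, -1.7], [-3.4, -5.5], [-2.3, 6.5], [3.0, 0.8]]
-0.12253442505177127 [ 0.59925452 -0.12276474] [[-1.8, -9.3], [-6.5, -9.7], [-4.9, -1.6], [-1.6, -0.8], [6.1, 3.5], [0.0, 0.1], [1.7, 12.0], [7.0, 5.9]]
cart side [[-124.4, 26.5], [-23.5, 25.2], [-27.9, -29.7], [-126.3, -29.5]]
cart scene [[-26.6, -21.2], [-127.7, -21.4], [-122.6, 26.7]]
wall near R [[-201.5, -42.0]] [[-196.2, -26.2]]
bar far edge side, z46ish [[-191.0, 112.1], [67.6, 110.2]]
spare [[-76.2, -131.9]] [[ 0.50753004 -0.24440137  0.024     ]]
vial [[-39.5, 162.5]] [[0.57995755 0.04337526 0.04      ]]
mouth [ 0.59925452 -0.12276474]
barnear [ 0.41671714 -0.00960509]
barmid [ 0.54598686 -0.02350973]
rear [ 0.40075411 -0.09831913]
stop [ 0.67865468 -0.13254298]
```

{"api": "step_arm", "payload": {"steps": [[[0,0,0],[0,0,-8]],[[0,0,0],[0,0,-8]],[[-2.2,-5,0],[0,0,0]],[[-2.2,-5,0],[0,0,0]],[[-2.2,-5,0],[0,0,0]],[[-2.2,-5,0],[0,0,0]],[[-2.2,-5,0],[0,0,0]],[[-2.2,-5,0],[0,0,0]],[[-2.2,-5,0],[0,0,0]],[[-2.2,-5,0],[0,0,0]],[[-2.2,-5,0],[0,0,0]],[[-2.2,-5,0],[0,0,0]]], "claw": 0.82, "grip_force": 30}}

```text
clock: 1.65
tool_pos: [0.4021, 0.0501, 0.2578]
eef_rot: [0.062, 0.998, 0.0, 0.0]
contact_force: [0.5, 0.4, 0.8]
opening: 0.91
finger_force: 0.0
```

{"api": "step_arm", "payload": {"steps": [[[-2.1,-3.5,0],[0,0,0]],[[-2.1,-3.5,0],[0,0,0]],[[-2.0,-3.5,0],[0,0,0]],[[0,0,0],[0,0,0]],[[0,0,0],[0,0,0]]]}}

```text
clock: 2.28
tool_pos: [0.4499, -0.0594, 0.2576]
eef_rot: [0.062, 0.998, 0.0, -0.0]
contact_force: [0.3, 0.2, 0.4]
opening: 0.909
finger_force: 0.0
```

Run:
```python
from plant import sensors, vision
import cv2,pickle
s=sensors.get_state();v=vision.snapshot("wrist");pickle.dump((s,v),open("w1.pkl","wb"))
print(s["tool_pos"],s["eef_rot"],v["position"],v["rotation"],v["fx"])
cv2.imwrite("pics/w1.png",cv2.convertScaleAbs(v["img"][:,:,::-1],alpha=1.3))
```

```text
[ 0.44987451 -0.05943574  0.25756912] [ 6.15071580e-02  9.98106528e-01  3.44584806e-04 -3.32163523e-04] [ 0.38121803 -0.05165509  0.38573859] [0.74234506 0.65591687 0.09096047 0.1020934 ] 324.51454957436613
```

View pics/w1.png

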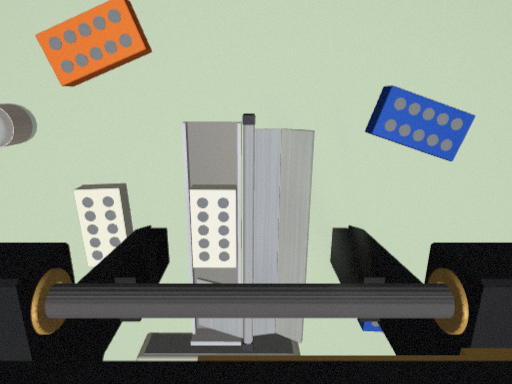

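The wrist view looks straight down. The lane walls are at u≈185 and 240 with the near end at v≈122. The cartridge spans (190–238, 185–267), the tube is at u≈249, and the end stop is at (216,342). I refine y and yaw from these.

Run:
```python
from h import *
s,v=pickle.load(open("w1.pkl","rb"))
g=cv2.cvtColor(v["img"],cv2.COLOR_RGB2GRAY).astype(int)
for row in(150,205,240,262): print(row,g[row,178:262].tolist())
for col in(195,214,232): print(col,g[112:130,col].tolist(),g[178:192,col].tolist(),g[260:274,col].tolist())
a,t=-.1225,np.array([.59925,-.12276]);k,sn=np.cos(a),np.sin(a);M=np.array([[k,-sn],[sn,k]])
D=lambda uv,z:((ray(v,uv,z)[:,:2]-t)@M*1000).round(1).tolist()
print("cart",D([(190,185.5),(237,185.5),(238,267.5),(193.5,267.5)],.028))
print("near end",D([(183,122),(241,122)],.016))
print("tube",D([(249,130),(249,270)],.036)); print("stop",D([(191,343),(241,343)],.03))
```

```text
150 [157, 158, 157, 156, 158, 163, 159, 157, 132, 70, 85, 108, 112, 111, 109, 111, 112, 111, 111, 112, 110, 111, 114, 109, 111, 112, 113, 112, 113, 114, 112, 114, 113, 114, 112, 111, 116, 114, 116, 114, 114, 115, 113, 113, 115, 114, 114, 113, 112, 114, 114, 116, 114, 113, 117, 115, 112, 113, 118, 142, 161, 162, 157, 119, 151, 112, 110, 124, 129, 135, 132, 129, 130, 132, 129, 111, 112, 134, 132, 131, 135, 137, 132, 131]
205 [157, 155, 157, 156, 159, 157, 159, 158, 155, 155, 149, 120, 167, 184, 184, 182, 182, 183, 179, 160, 109, 102, 100, 100, 99, 100, 103, 102, 104, 141, 183, 185, 182, 184, 186, 184, 185, 183, 183, 177, 137, 102, 101, 101, 102, 100, 100, 103, 101, 108, 155, 183, 183, 186, 184, 183, 183, 167, 98, 115, 157, 155, 148, 138, 150, 112, 112, 123, 131, 133, 132, 129, 131, 132, 123, 108, 131, 131, 131, 132, 133, 131, 134, 132]
240 [159, 156, 157, 161, 156, 155, 159, 156, 157, 158, 155, 158, 150, 113, 180, 182, 184, 182, 184, 183, 180, 155, 114, 101, 99, 99, 101, 100, 100, 116, 165, 184, 186, 181, 184, 184, 184, 184, 183, 184, 180, 155, 114, 101, 98, 101, 102, 100, 105, 127, 16
[... 773 characters left out ...]
, 182, 183, 181, 148, 109, 105, 103, 105, 104, 103]
214 [158, 158, 157, 158, 156, 159, 156, 158, 157, 136, 117, 116, 118, 114, 112, 115, 115, 113] [112, 112, 112, 112, 114, 113, 99, 79, 78, 77, 79, 124, 171, 182] [185, 184, 185, 185, 182, 182, 184, 154, 114, 108, 105, 104, 108, 107]
232 [156, 158, 158, 159, 156, 157, 158, 157, 157, 150, 125, 113, 114, 117, 114, 114, 115, 114] [116, 114, 115, 115, 115, 115, 98, 80, 79, 76, 76, 114, 162, 183] [183, 182, 183, 183, 185, 185, 185, 153, 116, 106, 106, 106, 102, 106]
cart [[-128.5, -23.5], [-128.5, 30.2], [-24.1, 30.2], [-24.2, -24.4]]
near end [[-198.8, -29.9], [-198.8, 35.0]]
tube [[-191.8, 43.9], [-25.2, 43.8]]
stop [[85.3, -32.6], [85.4, 33.1]]
```

Refined result: the dock origin is about (0.5995,-0.1208), yaw -0.123. The tool sits at dock (-156, 43) mm with the fingers at y≈-15..3 and 83..100, which suits both the lane and the bar. Descending.

{"api": "step_arm", "payload": {"steps": [[[0,0,4.3],[0,0,0]],[[0,0,4.3],[0,0,0]],[[0,0,4.3],[0,0,0]],[[0,0,4.2],[0,0,0]],[[0,0,0.8],[0,0,0]],[[0,0,0.8],[0,0,0]],[[0,0,0.8],[0,0,0]],[[0,0,0.5],[0,0,0]],[[0,0,0],[0,0,0]]]}}

```text
clock: 3.45
tool_pos: [0.4509, -0.0601, 0.058]
eef_rot: [0.062, 0.998, 0.0, 0.001]
contact_force: [1.0, -0.2, 3.1]
opening: 0.911
finger_force: 1.1
```

{"api": "step_arm", "payload": {"steps": [[[0,0,0.6],[0,0,0]],[[0,0,0.6],[0,0,0]],[[0,0,0.6],[0,0,0]],[[0,0,0.4],[0,0,0]],[[0,0,0],[0,0,0]],[[0,0,0],[0,0,0]]]}}

```text
clock: 4.2
tool_pos: [0.4506, -0.0625, 0.0392]
eef_rot: [0.063, 0.998, -0.002, -0.001]
contact_force: [-0.9, -3.2, 6.4]
opening: 0.914
finger_force: 3.3
```

Run:
```python
from plant import sensors, vision
import cv2,numpy as np
s=sensors.get_state();print(s["tool_pos"],s["contact_force"])
f=lambda n,y,x:cv2.convertScaleAbs(cv2.resize(vision.snapshot(n)["img"][y:y+75,x:x+160,::-1],(640,300),interpolation=cv2.INTER_CUBIC),alpha=1.5)
cv2.imwrite("pics/p1.png",np.vstack([f("side",160,205),f("scene",150,160)]))
```

```text
[ 0.45060612 -0.06252036  0.03916577] [-0.85508332 -3.16294123  6.36960495]
```

View pics/p1.png

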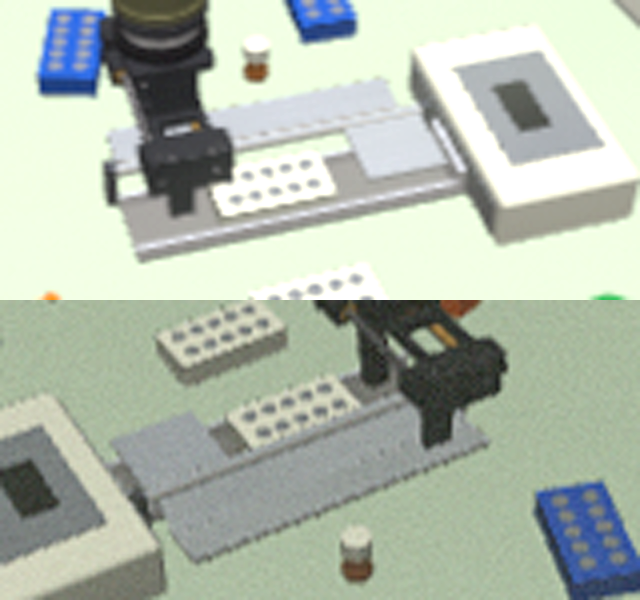

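The crop shows the bar held nearly down, the flap open, and one finger in the lane about 20 mm behind the cartridge. I go slightly deeper, then push.

{"api": "step_arm", "payload": {"steps": [[[0,0,0.3],[0,0,0]],[[-0.6,0.1,0.1],[0,0,0]],[[-0.8,0,0],[0,0,0]],[[-0.6,0,0],[0,0,0]],[[-0.6,0,0],[0,0,0]],[[-0.8,0,0],[0,0,0]],[[-0.8,0,0],[0,0,0]],[[-0.8,0,0],[0,0,0]]]}}

```text
clock: 5.3
tool_pos: [0.4976, -0.0659, 0.0345]
eef_rot: [0.061, 0.998, -0.001, -0.004]
contact_force: [-4.6, -0.2, 6.2]
opening: 0.906
finger_force: 3.2
```

{"api": "step_arm", "payload": {"steps": [[[-0.8,0,0],[0,0,0]],[[-0.8,0,0],[0,0,0]],[[-0.8,0,0],[0,0,0]],[[-0.8,0,0],[0,0,0]],[[-0.8,0,0],[0,0,0]],[[-0.8,0,0],[0,0,0]],[[-0.8,0,0],[0,0,0]],[[-0.7,0,0],[0,0,0]],[[-0.5,0,0],[0,0,0]],[[-0.4,0,0],[0,0,0]]]}}

```text
clock: 6.55
tool_pos: [0.5692, -0.0747, 0.0341]
eef_rot: [0.061, 0.998, -0.001, -0.004]
contact_force: [-5.5, 0.9, 6.7]
opening: 0.91
finger_force: 3.4
```

{"api": "step_arm", "payload": {"steps": [[[-0.3,0,0],[0,0,0]],[[-0.3,0,0],[0,0,0]],[[-0.2,0,0],[0,0,0]],[[0,0,0],[0,0,0]]]}}

```text
clock: 7.05
tool_pos: [0.5755, -0.0754, 0.034]
eef_rot: [0.062, 0.998, -0.001, -0.006]
contact_force: [-8.4, 0.5, 8.9]
opening: 0.913
finger_force: 5.3
```

Force is starting to rise. A little further to confirm the stop.

{"api": "step_arm", "payload": {"steps": [[[-0.2,0,0],[0,0,0]],[[-0.2,0,0],[0,0,0]],[[0,0,0],[0,0,0]]]}}

```text
clock: 7.42
tool_pos: [0.5758, -0.0756, 0.0337]
eef_rot: [0.062, 0.998, -0.002, -0.009]
contact_force: [-14.7, 2.9, 14.3]
opening: 0.91
finger_force: 8.9
```

Run:
```python
from plant import sensors, vision
import cv2,numpy as np
s=sensors.get_state();print(s["tool_pos"],s["contact_force"])
f=lambda n,y,x:cv2.convertScaleAbs(cv2.resize(vision.snapshot(n)["img"][y:y+75,x:x+160,::-1],(640,300),interpolation=cv2.INTER_CUBIC),alpha=1.5)
cv2.imwrite("pics/p2.png",np.vstack([f("side",160,205),f("scene",150,160)]))
```

```text
[ 0.5757984  -0.07560382  0.03371451] [-14.72124797   2.85447032  14.30372395]
```

View pics/p2.png

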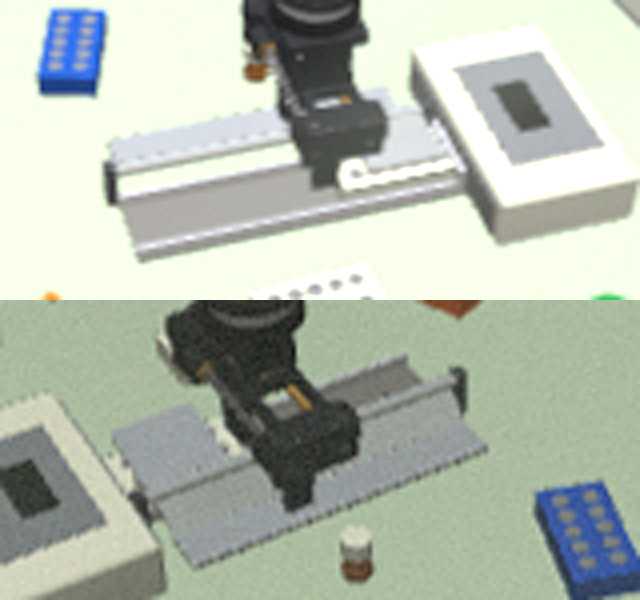

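The cartridge's front is at the end stop beside the housing. The push stalled at finger face x≈-20 mm, which is the home position. Back off a little, then lift to release.

{"api": "step_arm", "payload": {"steps": [[[0.5,0,0],[0,0,0]],[[0.5,0,0],[0,0,0]],[[0.5,0,0],[0,0,0]],[[0,0,-0.5],[0,0,0]],[[0,0,-0.5],[0,0,0]],[[0,0,-0.6],[0,0,0]],[[0,0,-0.8],[0,0,0]],[[0,0,-1.5],[0,0,0]],[[0,0,-3],[0,0,0]],[[0,0,-4],[0,0,0]],[[0,0,-4],[0,0,0]],[[0,0,0],[0,0,0]]]}}

```text
clock: 9.02
tool_pos: [0.5711, -0.0738, 0.1871]
eef_rot: [0.062, 0.998, -0.0, 0.002]
contact_force: [-0.5, 0.1, 0.6]
opening: 0.91
finger_force: 0.0
```

Run:
```python
from plant import sensors, vision
import cv2,numpy as np
s=sensors.get_state();print(s["tool_pos"],s["contact_force"])
f=lambda n,y,x:cv2.convertScaleAbs(cv2.resize(vision.snapshot(n)["img"][y:y+75,x:x+160,::-1],(640,300),interpolation=cv2.INTER_CUBIC),alpha=1.5)
cv2.imwrite("pics/p3.png",np.vstack([f("side",160,205),f("scene",150,160)]))
```

```text
[ 0.57105104 -0.07384324  0.18713063] [-0.51817866  0.11056944  0.62499501]
```

View pics/p3.png

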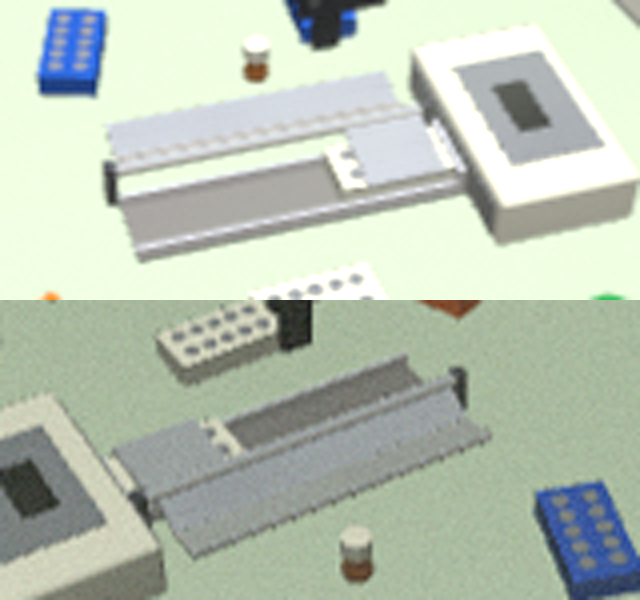

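The flap rests on the cartridge, with its rear 20 mm and two wells showing. The arm is clear and the spare and vial are unmoved, so I hand in.

```bash
python3 -c "
from plant import finish_job
print(finish_job())"
```

```text
the job is handed in; nothing more can be done
None
```

The cartridge is home against the end stop with the released flap resting on it, the arm has backed clear, and the job was handed in at about 9 s with no verdict returned.

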